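# Unclip the lint-filter cover of a dyeing machine

### The arm

A 7-joint arm with a two-finger parallel gripper is mounted at the origin on the work surface. World frame = base frame: x ahead of the robot, y to its left, z up, the work surface at z = 0. Lengths are in m, angles in rad, forces in N, time in s.
With the tool pointing down it reaches from about 0.35 to 0.775 m from the base axis. Payload 3.1 kg.
Tool frame: the origin (TCP) lies between the finger pads; the fingertips stand 8 mm ahead of it and the grasp point (between the pads) lies 11 mm behind it (robot.tcp_to_tips is the distance from the TCP to the fingertips, in m); z points along the fingers, y is the line along which they close (so a half turn about z gives the same grasp; the last joint's range is limited). The gripper opens to 85 mm and grips with 20 to 120 N. Pads are 22 mm wide; open, the fingers measure 114 mm over their backs; the gripper's body (76 mm by 85 mm) begins 54 mm behind the grasp point. The pads swing forward as they close: fully open they stand 13 mm farther back than shut.
Start: joints at [-1.372, 0.311, 0.014, 1.512, -0.004, 1.319, -0.027], TCP at [0.131, 0.534, 0.239] pointing down, gripper open.
Joint ranges: [-2.7, 2.7], [-0.3, 1.91], [-1.27, 1.3], [0.12, 2.57], [-1.44, 4.58], [0.2, 2.03], [-3.05, 3.05]. Speed limits (rad/s): [2.79, 2.79, 3.14, 3.14, 3.14, 3.14, 3.14].

### API

Orientations are given as a unit quaternion [w, x, y, z].
In Python, from plant import robot, snapshot, finder gives the robot as it stands. The module is installed in compiled form; this text tells all that it offers.
- The arm moves only by the tool arm_command, never from a script. Its argument "steps" is a list of rows, each an object with "gripper": the gripper's target within -1 to 1 (shut at 1, half-way at 0, fully open at -1); "linear": the shift along the tool's x, y, z as a fraction of full scale, a list of three; "turn": the turn about the tool's z as a fraction of full scale. A call has exactly 5 rows; each row shifts and turns the commanded pose from where the row before left it, along the tool's axes as they then stand; what a row does not reach is not made up. Full scale, the value 1, is 0.1 m for a shift and 60 degrees for a turn. A row lasts 1/12 s, in which the tool goes at most 41.7 mm and 7.16 degrees, less where a joint would pass 70% of its speed; a pose out of reach is approached as far as the arm can. A call with a number of a shift or a turn outside -1 to 1 is refused whole. A call with a gripper value outside its range is refused whole. The fingers move at their own pace and stop on an object; "grip_force" is the grip in N (left out, the last holds). Time passes only in rows, so rows that do not move let the fingers close, or fill a call up. It gives the time, the measured TCP pose, the force, the opening and the grip force at its end, in the units of the state.
- robot.get_obs(): the state, without advancing time (a new reading comes with each control period).
- snapshot(name): name is "scene" or "top" or "wrist"; returns a dict with "color" (480x640x3 uint8, red, green, blue), "fx", "fy", "cx", "cy" (pixels), "distortion" ([k1, k2, p1, p2, k3] as OpenCV has them; the pictures are not rectified), "rvec" (rotation vector, rad) and "tvec" (3), from world to camera coordinates, as OpenCV has them. Camera axes: x right, y down, z forward; pixel columns grow to the right and rows downward; lengths in m; the calibration is good to about 2 mm. A picture is of the moment at which its call begins. There is no depth.
- robot.finish_job(): hands the job in; it is judged then, once.
Trained networks look in the newest picture that a camera, given by its name, has taken for a name from the list of things; names that differ only in an ending like _2 or _b are one class to them, and where a whole thing is asked for, a point or a joint stands for the part that bears it (a point fixed in the world has none). Each returns a list of dicts, best first, with "confidence" (0 to 1); they miss things now and then, are a little off and sometimes report something else, mostly with a low value. They report only what shows in the picture. A call takes as long as a camera call. They do not tell look-alikes from the thing itself.
- finder.silhouettes(camera, name): "pixels" (480x640 bool, what is visible of it).
- finder.place_of(camera, name): "location" ([x, y, z] in m, in world coordinates, good to about 4 mm: a listed point, or the origin of a listed thing).
The state is a dict: "time_s": time; "q": joint angles; "qd": joint speeds; "joint_efforts": joint torques, N m; "eef_pos": TCP position; "ee_rot": TCP orientation; "ft_force": force on the tool from outside, world axes, zero at the start; "moment": the same for the moment, N m; "grip_width": finger opening in m; "finger_force": force on a finger pad.
Only numpy, scipy, OpenCV 4.12 (cv2) and the standard library are available. Lean on these libraries where they do the work, as an engineer would, in place of code of your own. Each camera call takes 0.05 s, during which the arm holds its last target. There are 200 camera calls.

### The job

Open the lint-filter unit: gently press its black snap tab inward by the thumb pad until the tab end of the grey cover springs up, then take the cover by its rib, draw it out from under the steel strap and lift it off. Lay it down gently, flat and rib up, in the white tray. Do not force the tab or wrench the cover, and leave the glassware and pots standing where they are.

Things in the scene. Friction and masses are not known exactly. Their poses are not given: they have to be found in the camera images.
- unit: Lint-filter unit, a white box 230 x 150 mm, 60 mm high, fixed to the bench. Origin: centre of its underside; x runs along it from the tab end (-x) to the strap end (+x), z up. A recess in its top (x -87 to 77, y -57 to 57 mm) holds the cover flush. The front wall (x -115 to -87 mm, 60 mm high) keeps the seated cover from sliding to -x. Over 15 N from the gripper on unit or tab damages it.
- pad_zone (a point): Nominal middle of the black thumb pad's pressing face, 80 mm above the bench, fixed to the unit, same axes. Pad: 22 mm wide (y), 6 thick, from 74 to 104 mm above the bench; its face looks to the unit's -x. Pads differ: the real face lies anywhere up to 11 mm to +x or -x of this point, so find it by touch or sight. Press it to +x with fingertips at least 76 mm above the bench: the cover springs up under them.
- barb (a point): Rest position of the tip of the tab's barb (fixed point on the unit), just on top of the cover's rim, which it overlaps 3 to 5 mm. The tab swings to +x about a pivot 35 mm below, 7 mm to +x. Pressed at the pad 80 mm above the bench it gives from about 3 N, frees the cover after 5 to 8 mm at 5 to 7 N, hits a hard stop after about 10 mm, 8 N. Springs then raise the cover's end, which stays up.
- strap (a point): Lower front edge of the fixed steel strap at the unit's +x end, 62 mm above the bench, same axes as the unit. The strap (20 mm in x, 5 thick) overlaps the cover's far end by 5 mm, 2 mm of air between. To free the sprung cover draw it 10 to 14 mm to the unit's -x, rising a few mm (its raised end passes over the front wall), then lift it by 50 mm or more.
- cover_grip (a point): Middle of the rib of the loose grey plastic cover, 20 mm above the cover's underside. Axes as the unit's while fitted; fitted it lies at unit x -5, y 0, 76 mm above the bench. Rib: 40 mm long (x), 14 thick (y), top 16 mm above this point. Plate 160 (x) x 110 (y) x 4 mm centred here, its top 16 mm below this point; window for the tab x -66 to -22, y -14 to 14 mm.
- cover: The same grey cover, 0.10 to 0.21 kg; origin at the centre of its underside, 20 mm below point cover_grip, same axes. More than 25 N between it and the unit or the tray damages it.
- cover_end (a point): Middle of the cover's front rim on its top face, 73 mm to the cover's -x of the rib's middle: 60 mm above the bench when fitted, about 69 mm when sprung up.
- tray_in (a point): Centre of the inner floor (4 mm above the bench) of an open white enamelled tray fixed to the bench, outside 240 (x) x 190 (y) x 18 mm, walls 4 mm; axes along its sides. Lying flat in it, the middle of the cover's rib is 24 mm above the bench.
- tray: The same white tray; origin at the centre of its underside.
- flask: Conical glass flask, 76 mm wide, 108 mm high, bystander. Origin: centre of its underside.
- dye_jar: Amber jar with white cap, 60 mm wide, about 100 mm high, bystander. Origin: centre of its underside.
- dye_pot: Steel dye pot, 64 mm wide, 110 mm high, bystander. Origin: centre of its underside.
Mind the look-alikes: they are no part of the job. There is more than one size of the cover; the job needs the largest.

How it is judged:
By the outcome, as a careful person would: the job done as asked, in the order asked, and still so for the second after the job is handed in, with the robot touching nothing.
It also fails if it takes over 51 s, if anything falls off the work surface, if the arm or the gripper's body presses on something with over 40 N, if the wrist force passes 120 N, or if a joint passes its speed limit or range.

## Working session

There is one attempt and no reset: what is moved stays moved. The work goes in short steps, Python scripts to look and compute and a tool call to move; the robot and the scene stay as the last step left them, time stands still between calls to the robot, and variables do not carry over. Pictures are saved under pics/ and viewed, at most 12 in all, crops included, and the job is handed in when it is done.

Besides the shell and the picture viewer there is one more tool, called after "Call:" as name([rows], argument=value, ...), one row to a line, values as JSON. arm_command: Moves the arm, as the interface text tells. Shift numbers are shares of 0.1 m and turn numbers shares of 60 degrees, none past 1 either way. Its arguments: {"type":"object","properties":{"steps":{"type":"array"},"grip_force":{"type":"number"}},"required":["steps"]}

```bash
mkdir -p pics
cat > h.py <<'E'
import numpy as np,cv2
from plant import robot,snapshot,finder
def proj(s,P):
    p,_=cv2.projectPoints(np.float64(P).reshape(-1,3),np.float64(s["rvec"]),np.float64(s["tvec"]),K(s),np.float64(s["distortion"]));return p[:,0]
def K(s): return np.array([[s["fx"],0,s["cx"]],[0,s["fy"],s["cy"]],[0,0,1.]])
def back(s,uv,z):
    u=cv2.undistortPoints(np.float64(uv).reshape(-1,1,2),K(s),np.float64(s["distortion"]))[:,0]
    R=cv2.Rodrigues(np.float64(s["rvec"]))[0];C=-R.T@np.ravel(s["tvec"])
    d=np.c_[u,np.ones(len(u))]@R
    return C+d*((z-C[2])/d[:,2])[:,None]
def save(s,n): cv2.imwrite(f"pics/{n}.png",s["color"][:,:,::-1])
E
python3 - <<'E'
from h import *
np.set_printoptions(precision=4,suppress=True)
o=robot.get_obs();print(o["time_s"],o["eef_pos"],o["ee_rot"],o["ft_force"],o["grip_width"],robot.tcp_to_tips)
for c in("top","scene"):
    s=snapshot(c);save(s,c+"0")
    for n in["unit","pad_zone","barb","strap","cover_grip","cover","cover_end","tray_in","flask","dye_jar","dye_pot"]:
        for r in finder.place_of(c,n): print(c,n,round(r["confidence"],2),np.array(r["location"]),proj(s,r["location"])[0].round())
E
```

```text
0.0 [0.131  0.5334 0.2382] [-0.0001  0.1201  0.9928 -0.0012] [ 0.7464 -0.7102 -0.2158] 0.08553942208164925 0.008
top unit 0.85 [ 0.5741 -0.1477 -0.0032] [371. 250.]
top pad_zone 0.74 [ 0.5057 -0.1572  0.0818] [376. 268.]
top barb 0.82 [ 0.4984 -0.159   0.0628] [376. 272.]
top strap 0.55 [ 0.6453 -0.1377  0.0642] [371. 220.]
top cover_grip 0.83 [ 0.3381 -0.0782  0.017 ] [342. 329.]
top cover_grip 0.67 [ 0.3484 -0.3145  0.0134] [427. 332.]
top cover_grip 0.66 [ 0.5707 -0.1513  0.0778] [375. 245.]
top cover 0.6 [ 0.5657 -0.149   0.0566] [374. 248.]
top cover 0.58 [ 0.3513 -0.3118  0.0001] [426. 332.]
top cover_end 0.78 [ 0.3182 -0.3596  0.0027] [443. 345.]
top cover_end 0.67 [ 0.4949 -0.1581  0.0605] [376. 273.]
top cover_end 0.59 [ 0.3902 -0.086   0.0014] [346. 311.]
top tray_in 0.66 [0.5484 0.166  0.0057] [262. 250.]
top flask 0.98 [0.784  0.0676 0.0003] [303. 175.]
top dye_jar 0.81 [ 0.5178  0.4585 -0.0019] [159. 253.]
top dye_pot 0.74 [ 0.4767 -0.433  -0.0015] [470. 291.]
scene unit 0.9 [ 0.5757 -0.1511  0.0001] [273. 284.]
scene unit 0.28 [ 0.5658 -0.1506  0.0581] [270. 264.]
scene
[... 479 characters left out ...]
111  0.0173] [194. 247.]
scene cover_grip 0.67 [ 0.3368 -0.0779  0.0148] [272. 228.]
scene cover 0.88 [ 0.3371 -0.0761  0.001 ] [272. 232.]
scene cover 0.62 [ 0.5435  0.1699 -0.003 ] [378. 251.]
scene cover 0.59 [ 0.3494 -0.3136  0.0006] [194. 252.]
scene cover 0.15 [ 0.4736 -0.4327 -0.002 ] [160. 288.]
scene cover_end 0.72 [ 0.3208 -0.3606  0.0026] [176. 250.]
scene cover_end 0.61 [ 0.4938 -0.1568  0.0535] [260. 251.]
scene cover_end 0.6 [ 0.3875 -0.0902  0.0032] [273. 241.]
scene tray_in 0.81 [0.5443 0.1697 0.0024] [378. 250.]
scene flask 0.77 [ 0.7852  0.0614 -0.0002] [381. 311.]
scene dye_jar 0.84 [0.5183 0.4578 0.0001] [461. 224.]
scene dye_pot 0.78 [ 0.4734 -0.4351 -0.0016] [160. 288.]
```

View pics/top0.png

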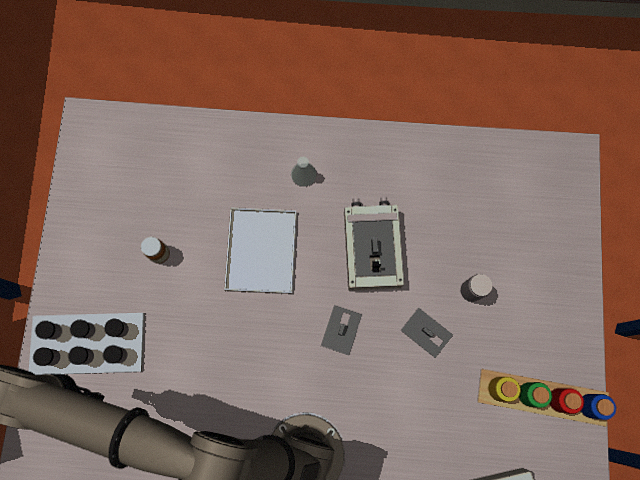

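Run:
```python
import cv2,numpy as np
a=cv2.imread("pics/top0.png")[195:365,215:475]
cv2.imwrite("pics/crop1.png",cv2.resize(a,None,fx=3,fy=3,interpolation=cv2.INTER_CUBIC))
a=cv2.imread("pics/scene0.png")[190:360,150:450]
cv2.imwrite("pics/crop2.png",cv2.resize(a,None,fx=2.6,fy=2.6,interpolation=cv2.INTER_CUBIC))
```

```text
(no output)
```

View pics/crop1.png

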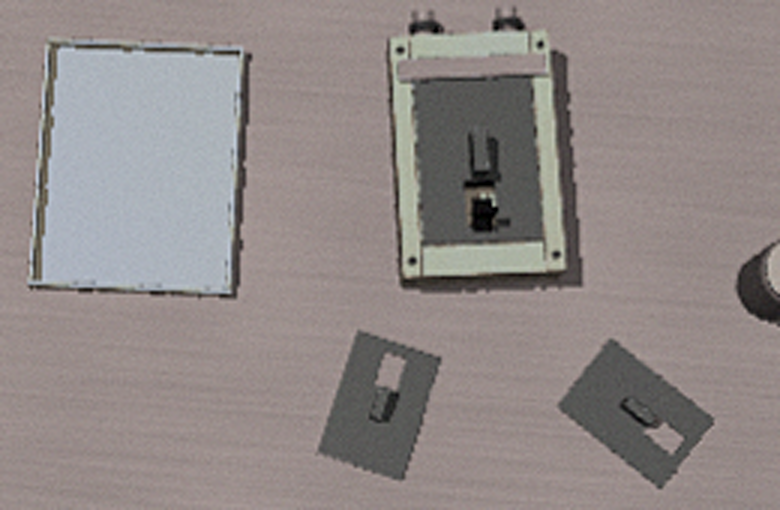

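View pics/crop2.png

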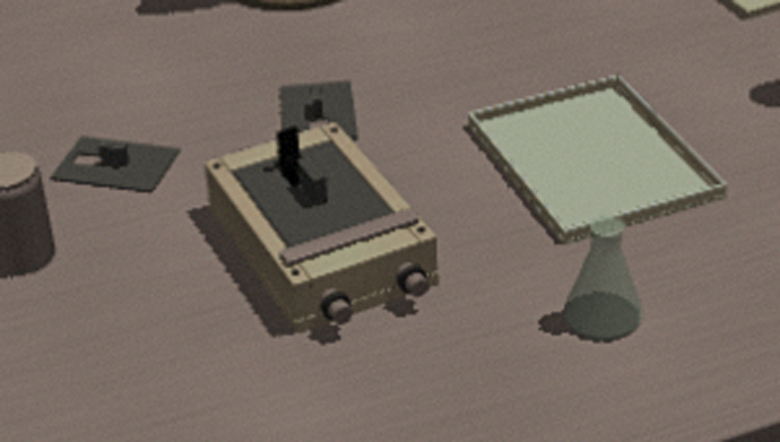

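Candidates for the cover, in top-camera pixels: the one fitted in the unit at (375,247), a loose cover at (342,329) and a loose cover at (427,332). The two loose ones are visibly smaller, so I choose the fitted one. The crops confirm it: the plate fills the recess under the strap, with the black tab at about (376,266). The tray is at (262,250). First I move above the scene.

Call:
arm_command([
  {"gripper":1,"linear":[-0.26,-0.165,0],"turn":0},
  {"gripper":1,"linear":[-0.26,-0.165,0],"turn":0},
  {"gripper":1,"linear":[-0.26,-0.165,0],"turn":0},
  {"gripper":1,"linear":[-0.26,-0.165,0],"turn":0},
  {"gripper":1,"linear":[-0.26,-0.165,0],"turn":0},
], grip_force=30)

```text
time_s: 1.62
eef_pos: [0.2386, 0.4219, 0.2394]
ee_rot: [0.0, 0.12, 0.993, 0.0]
ft_force: [0.2, 0.2, 0.0]
grip_width: 0.0257
finger_force: 0.0
```

Call:
arm_command([
  {"gripper":1,"linear":[-0.26,-0.165,0],"turn":0},
  {"gripper":1,"linear":[-0.26,-0.165,0],"turn":0},
  {"gripper":1,"linear":[-0.26,-0.165,0],"turn":0},
  {"gripper":1,"linear":[-0.26,-0.165,0],"turn":0},
  {"gripper":1,"linear":[-0.26,-0.165,0],"turn":0},
])

```text
time_s: 2.03
eef_pos: [0.3452, 0.3107, 0.2396]
ee_rot: [0.0, 0.12, 0.993, 0.0]
ft_force: [1.2, 0.2, 0.5]
grip_width: 0.0001
finger_force: 0.0
```

Call:
arm_command([
  {"gripper":1,"linear":[-0.2,-0.3,0],"turn":0},
  {"gripper":1,"linear":[-0.1,-0.35,0],"turn":0},
  {"gripper":1,"linear":[0,-0.35,0],"turn":0},
  {"gripper":1,"linear":[0,-0.35,0],"turn":0},
  {"gripper":1,"linear":[0,-0.3,0],"turn":0},
])

```text
time_s: 2.45
eef_pos: [0.3336, 0.142, 0.2392]
ee_rot: [-0.0, 0.121, 0.993, -0.0]
ft_force: [1.9, -1.2, 0.1]
grip_width: 0.0003
finger_force: 0.0
```

```bash
cat >> h.py <<'E'
from scipy.spatial.transform import Rotation as Ro
def state():
    o=robot.get_obs();q=np.array(o["ee_rot"]);R=Ro.from_quat(q[[1,2,3,0]]).as_matrix()
    return o,np.array(o["eef_pos"]),R
def goto(P,yaw):   # tool-axis shift (units of .1 m) and turn (units of 60deg) to TCP P, tool y at unit y for this yaw
    o,p,R=state();a=np.degrees(np.arctan2(-R[0,1],R[1,1]))
    print("t",round(o["time_s"],2),"p",p.round(4),"yaw",a.round(2),"tilt",np.degrees(np.arccos(-R[2,2])).round(2),"F",np.round(o["ft_force"],1),"w",round(o["grip_width"],4))
    print(" shift",((R.T@(np.array(P)-p))*10).round(3),"turn",round(-(yaw-a)/60,3))
E
python3 - <<'E'
from h import *
np.set_printoptions(precision=4,suppress=True)
goto([.5,-.157,.2],7.2)
s=snapshot("top")
# tray and unit outlines by silhouettes
for n,z in(("tray",.018),("unit",.06)):
    r=finder.silhouettes("top",n)
    for k in r:
        m=k["pixels"].astype(np.uint8);c=max(cv2.findContours(m,0,1)[0],key=cv2.contourArea)
        b=cv2.boxPoints(cv2.minAreaRect(c));B=back(s,b,z)
        print(n,k["confidence"],b.round(),B[:,:2].round(4).tolist(),B.mean(0))
        for i in range(4): d=B[(i+1)%4]-B[i];print(np.linalg.norm(d).round(4),np.degrees(np.arctan2(d[1],d[0])).round(2))
E
```

```text
t 2.45 p [0.3336 0.142  0.2392] yaw -13.9 tilt 0.01 F [ 1.9 -1.2  0.1] w 0.0003
 shift [-2.333 -2.503  0.392] turn -0.352
tray 0.68 [[224. 290.]
 [229. 207.]
 [296. 211.]
 [291. 294.]] [[0.4222, 0.259], [0.6637, 0.2716], [0.6675, 0.0772], [0.4259, 0.0703]] [0.5448 0.1695 0.018 ]
0.2418 2.97
0.1944 -88.88
0.2417 -178.35
0.1888 91.13
tray 0.67 [[456. 287.]
 [483. 269.]
 [496. 288.]
 [469. 306.]] [[0.4815, -0.3898], [0.5377, -0.4625], [0.4859, -0.4987], [0.4304, -0.4264]] [ 0.4838 -0.4444  0.018 ]
0.0919 -52.31
0.0632 -145.04
0.0912 127.49
0.0628 35.58
unit 0.57 [[342. 199.]
 [399. 196.]
 [404. 288.]
 [347. 291.]] [[0.6997, -0.0533], [0.7205, -0.2114], [0.4602, -0.2371], [0.44, -0.084]] [ 0.5801 -0.1464  0.06  ]
0.1595 -82.48
0.2616 -174.35
0.1544 97.51
0.2615 6.75
```

Call:
arm_command([
  {"gripper":1,"linear":[-0.19,-0.267,0],"turn":0},
  {"gripper":1,"linear":[-0.19,-0.267,0],"turn":0},
  {"gripper":1,"linear":[-0.19,-0.267,0],"turn":0},
  {"gripper":1,"linear":[-0.19,-0.267,0],"turn":0},
  {"gripper":1,"linear":[-0.19,-0.267,0],"turn":0},
])

```text
time_s: 3.02
eef_pos: [0.3958, -0.0078, 0.2397]
ee_rot: [0.001, 0.119, 0.993, 0.0]
ft_force: [0.3, 0.6, -0.6]
grip_width: 0.0004
finger_force: 0.0
```

Call:
arm_command([
  {"gripper":1,"linear":[-0.19,-0.267,0],"turn":0},
  {"gripper":1,"linear":[-0.19,-0.267,0],"turn":0},
  {"gripper":1,"linear":[-0.19,-0.267,0],"turn":0},
  {"gripper":1,"linear":[-0.19,-0.267,0],"turn":0},
  {"gripper":1,"linear":[-0.19,-0.267,0],"turn":0},
])

```text
time_s: 3.43
eef_pos: [0.4569, -0.1601, 0.2393]
ee_rot: [0.001, 0.118, 0.993, -0.0]
ft_force: [0.2, -0.1, 0.5]
grip_width: -0.0002
finger_force: 0.0
```

Call:
arm_command([
  {"gripper":1,"linear":[0,0,0.2],"turn":-0.117},
  {"gripper":1,"linear":[0,0,0.2],"turn":-0.117},
  {"gripper":1,"linear":[0,0,0],"turn":-0.117},
  {"gripper":1,"linear":[0,0,0],"turn":0},
  {"gripper":1,"linear":[0,0,0],"turn":0},
])

```text
time_s: 3.85
eef_pos: [0.4561, -0.1593, 0.1992]
ee_rot: [0.0, -0.063, 0.998, -0.0]
ft_force: [0.4, 0.1, -0.1]
grip_width: 0.0002
finger_force: 0.0
```

Run:
```python
from h import *
np.set_printoptions(precision=4,suppress=True)
goto([.479,-.160,.12],7.2)
s=snapshot("wrist");save(s,"w1")
for n in["unit","pad_zone","barb","strap","cover_grip","cover_end","cover"]:
    for r in finder.place_of("wrist",n): print(n,round(r["confidence"],2),np.array(r["location"]),proj(s,r["location"])[0].round())
```

```text
t 3.85 p [ 0.4561 -0.1593  0.1992] yaw 7.2 tilt 0.03 F [ 0.4  0.1 -0.1] w 0.0002
 shift [-0.226 -0.035  0.792] turn -0.0
barb 0.7 [ 0.5004 -0.1589  0.0602] [312. 283.]
cover_grip 0.92 [ 0.338  -0.0737  0.014 ] [440.  90.]
cover_grip 0.82 [ 0.3521 -0.3136  0.013 ] [148.  71.]
cover_end 0.9 [ 0.3858 -0.0945  0.0012] [402. 145.]
cover_end 0.86 [ 0.4937 -0.1612  0.0563] [310. 273.]
cover_end 0.57 [ 0.3158 -0.3571  0.0033] [104.  23.]
cover 0.68 [ 0.349  -0.3125 -0.0014] [156.  70.]
cover 0.65 [ 0.336  -0.0785  0.0004] [430.  88.]
```

View pics/w1.png

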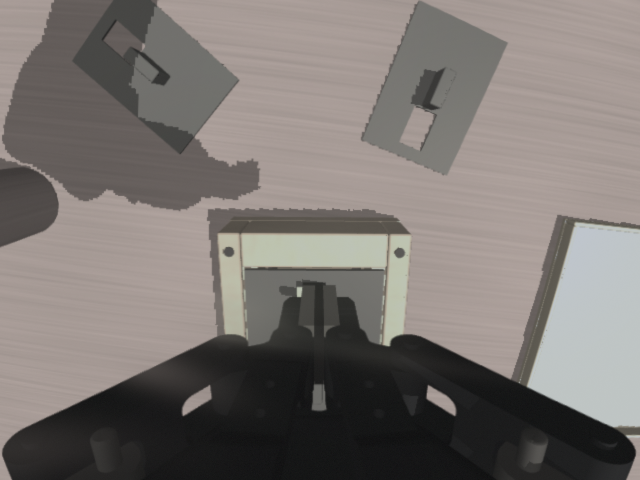

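The wrist view shows the unit's front-wall top edge, with corners at about (218,234) and (410,234). The recess edge runs from (244,268) to (385,268), and the closed fingers hide the tab. I compute the unit pose from these.

Run:
```python
from h import *
np.set_printoptions(precision=4,suppress=True)
s=snapshot("wrist")
B=back(s,[[218,234],[410,234],[244,268],[385,268],[229,252],[399.5,253]],.06);print(B)
for i in(0,2,4):
    d=B[i+1]-B[i];print(np.linalg.norm(d),np.degrees(np.arctan2(d[1],d[0]))-90)
y=np.radians(7.2);u=np.array([np.cos(y),np.sin(y)])
m=(B[0]+B[1])[:2]/2;print("origin",m+.115*u,(B[2]+B[3])[:2]/2+.087*u)
```

```text
[[ 0.4687 -0.236   0.06  ]
 [ 0.4501 -0.0899  0.06  ]
 [ 0.4937 -0.2141  0.06  ]
 [ 0.4798 -0.1042  0.06  ]
 [ 0.4821 -0.2267  0.06  ]
 [ 0.4662 -0.0951  0.06  ]]
0.14728774959398702 7.230528301811447
0.11079957980416151 7.2362061994572
0.13251454664498832 6.881564738977758
origin [ 0.5735 -0.1486] [ 0.5731 -0.1483]
```

Call:
arm_command([
  {"gripper":1,"linear":[-0.228,-0.043,0.2],"turn":0},
  {"gripper":1,"linear":[0,0,0.3],"turn":0},
  {"gripper":1,"linear":[0,0,0.3],"turn":0},
  {"gripper":1,"linear":[0,0,0.2],"turn":0},
  {"gripper":1,"linear":[0,0,0.11],"turn":0},
])

```text
time_s: 4.72
eef_pos: [0.4763, -0.1606, 0.0856]
ee_rot: [-0.002, -0.063, 0.998, 0.001]
ft_force: [-0.3, 0.1, 0.4]
grip_width: -0.0001
finger_force: 0.0
```

Run:
```python
from h import *
goto([.4793,-.1607,.088],7.2)
s=snapshot("scene");a=s["color"][190:330,190:370,::-1]
cv2.imwrite("pics/s2.png",cv2.resize(a,None,fx=4,fy=4,interpolation=cv2.INTER_CUBIC))
```

```text
t 4.72 p [ 0.4763 -0.1606  0.0856] yaw 7.26 tilt 0.28 F [-0.3  0.1  0.4] w -0.0001
 shift [-0.03  -0.005 -0.024] turn 0.001
```

View pics/s2.png

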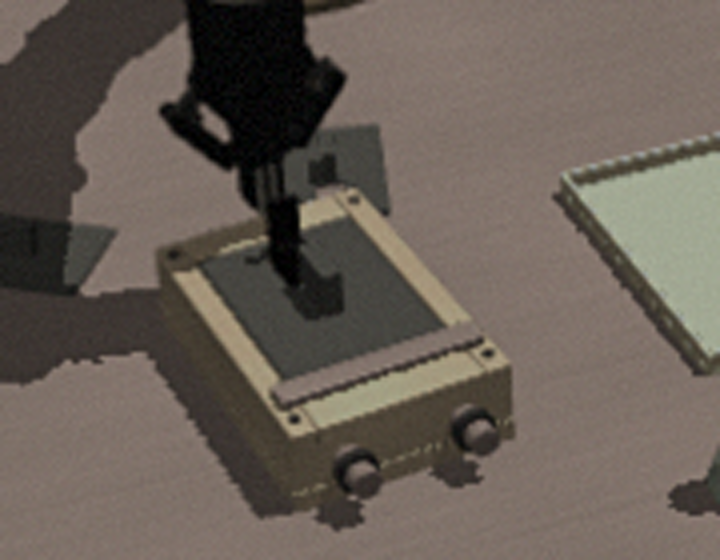

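Fingers sit behind the tab, above the front wall. I now creep forward by touch.

Call:
arm_command([
  {"gripper":1,"linear":[0,0,0],"turn":0},
  {"gripper":1,"linear":[0,0,0],"turn":0},
  {"gripper":1,"linear":[-0.02,0,0],"turn":0},
  {"gripper":1,"linear":[-0.02,0,0],"turn":0},
  {"gripper":1,"linear":[0,0,0],"turn":0},
])

```text
time_s: 5.18
eef_pos: [0.4837, -0.161, 0.0895]
ee_rot: [0.002, -0.064, 0.998, -0.0]
ft_force: [0.4, -0.1, -0.7]
grip_width: -0.0002
finger_force: 0.0
```

Call:
arm_command([
  {"gripper":1,"linear":[-0.01,0,0],"turn":0},
  {"gripper":1,"linear":[-0.01,0,0],"turn":0},
  {"gripper":1,"linear":[-0.01,0,0],"turn":0},
  {"gripper":1,"linear":[0,0,0],"turn":0},
  {"gripper":1,"linear":[0,0,0],"turn":0},
])

```text
time_s: 5.6
eef_pos: [0.4851, -0.1606, 0.0883]
ee_rot: [-0.0, -0.063, 0.998, -0.0]
ft_force: [0.1, 0.0, 0.4]
grip_width: 0.0004
finger_force: 0.0
```

Call:
arm_command([
  {"gripper":1,"linear":[-0.01,0,0],"turn":0},
  {"gripper":1,"linear":[-0.01,0,0],"turn":0},
  {"gripper":1,"linear":[-0.01,0,0],"turn":0},
  {"gripper":1,"linear":[0,0,0],"turn":0},
  {"gripper":1,"linear":[0,0,0],"turn":0},
])

```text
time_s: 6.02
eef_pos: [0.4881, -0.1602, 0.0883]
ee_rot: [-0.0, -0.063, 0.998, -0.0]
ft_force: [0.4, 0.3, -0.1]
grip_width: -0.0001
finger_force: 0.0
```

Call:
arm_command([
  {"gripper":1,"linear":[-0.01,0,0],"turn":0},
  {"gripper":1,"linear":[-0.01,0,0],"turn":0},
  {"gripper":1,"linear":[-0.01,0,0],"turn":0},
  {"gripper":1,"linear":[0,0,0],"turn":0},
  {"gripper":1,"linear":[0,0,0],"turn":0},
])

```text
time_s: 6.43
eef_pos: [0.4911, -0.1598, 0.0883]
ee_rot: [0.0, -0.063, 0.998, -0.0]
ft_force: [0.7, -0.5, 0.6]
grip_width: -0.0001
finger_force: 0.0
```

Call:
arm_command([
  {"gripper":1,"linear":[-0.01,0,0],"turn":0},
  {"gripper":1,"linear":[-0.01,0,0],"turn":0},
  {"gripper":1,"linear":[-0.01,0,0],"turn":0},
  {"gripper":1,"linear":[0,0,0],"turn":0},
  {"gripper":1,"linear":[0,0,0],"turn":0},
])

```text
time_s: 6.85
eef_pos: [0.4941, -0.1594, 0.0883]
ee_rot: [0.0, -0.063, 0.998, -0.0]
ft_force: [0.0, -0.6, -0.2]
grip_width: 0.0003
finger_force: 0.0
```

Call:
arm_command([
  {"gripper":1,"linear":[-0.01,0,0],"turn":0},
  {"gripper":1,"linear":[-0.01,0,0],"turn":0},
  {"gripper":1,"linear":[-0.01,0,0],"turn":0},
  {"gripper":1,"linear":[0,0,0],"turn":0},
  {"gripper":1,"linear":[0,0,0],"turn":0},
])

```text
time_s: 7.27
eef_pos: [0.4969, -0.159, 0.0883]
ee_rot: [-0.0, -0.063, 0.998, 0.0]
ft_force: [-0.7, -0.5, 0.9]
grip_width: 0.0001
finger_force: 0.2
```

Call:
arm_command([
  {"gripper":1,"linear":[-0.01,0,0],"turn":0},
  {"gripper":1,"linear":[-0.01,0,0],"turn":0},
  {"gripper":1,"linear":[-0.01,0,0],"turn":0},
  {"gripper":1,"linear":[0,0,0],"turn":0},
  {"gripper":1,"linear":[0,0,0],"turn":0},
])

```text
time_s: 7.68
eef_pos: [0.4991, -0.1588, 0.0881]
ee_rot: [-0.001, -0.063, 0.998, 0.0]
ft_force: [-4.0, -0.4, 2.5]
grip_width: -0.0001
finger_force: 2.1
```

Call:
arm_command([
  {"gripper":1,"linear":[-0.01,0,0],"turn":0},
  {"gripper":1,"linear":[-0.01,0,0],"turn":0},
  {"gripper":1,"linear":[-0.01,0,0],"turn":0},
  {"gripper":1,"linear":[0,0,0],"turn":0},
  {"gripper":1,"linear":[0,0,0],"turn":0},
])

```text
time_s: 8.1
eef_pos: [0.5021, -0.1584, 0.0879]
ee_rot: [-0.001, -0.063, 0.998, 0.0]
ft_force: [-3.7, 0.0, 1.2]
grip_width: 0.0001
finger_force: 2.6
```

```bash
cat > look.py <<'E'
from h import *
np.set_printoptions(precision=4,suppress=True)
goto([.5685,-.1494,.1],7.2)
for c in("scene","top"):
    s=snapshot(c)
    for n in("cover_end","cover_grip"):
        for r in finder.place_of(c,n):
            if r["location"][2]>.04: print(c,n,round(r["confidence"],2),np.array(r["location"]))
E
python3 look.py
```

```text
t 8.1 p [ 0.5021 -0.1584  0.0879] yaw 7.26 tilt 0.11 F [-3.7  0.   1.2] w 0.0001
 shift [-0.67   0.005 -0.123] turn 0.001
scene cover_grip 0.59 [ 0.5654 -0.1492  0.0748]
```

Call:
arm_command([
  {"gripper":1,"linear":[-0.01,0,0],"turn":0},
  {"gripper":1,"linear":[-0.01,0,0],"turn":0},
  {"gripper":1,"linear":[0,0,0],"turn":0},
  {"gripper":1,"linear":[0,0,0],"turn":0},
  {"gripper":1,"linear":[0,0,0],"turn":0},
])

```text
time_s: 8.82
eef_pos: [0.5036, -0.1582, 0.0877]
ee_rot: [-0.001, -0.063, 0.998, 0.0]
ft_force: [-5.6, -0.3, 1.6]
grip_width: 0.0001
finger_force: 2.8
```

```bash
python3 look.py
```

```text
t 8.82 p [ 0.5036 -0.1582  0.0877] yaw 7.25 tilt 0.16 F [-5.6 -0.3  1.6] w 0.0001
 shift [-0.654  0.005 -0.125] turn 0.001
scene cover_end 0.85 [ 0.4944 -0.157   0.0657]
scene cover_grip 0.75 [ 0.5671 -0.148   0.0815]
top cover_grip 0.62 [ 0.5705 -0.1505  0.0839]
```

Run:
```python
from h import *
s=snapshot("scene");a=s["color"][215:315,220:340,::-1]
cv2.imwrite("pics/s3.png",cv2.resize(a,None,fx=6,fy=6,interpolation=cv2.INTER_CUBIC))
```

```text
(no output)
```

View pics/s3.png

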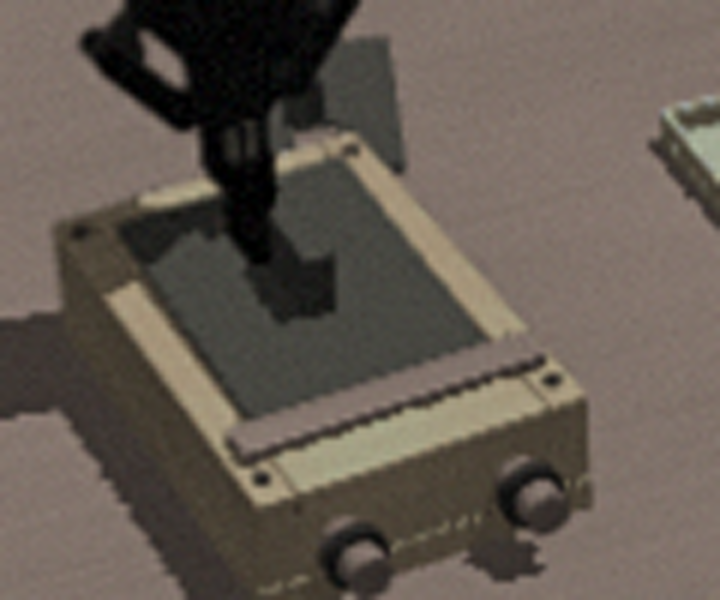

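The front-left plate corner at (120,235) now covers part of the front wall, which suggests the end is raised. I back off and re-check without the gripper in the way.

Call:
arm_command([
  {"gripper":1,"linear":[0.03,0,0],"turn":0},
  {"gripper":1,"linear":[0.07,0,0],"turn":0},
  {"gripper":1,"linear":[0.05,0,-0.2],"turn":0},
  {"gripper":1,"linear":[0,0,-0.4],"turn":0},
  {"gripper":1,"linear":[0,0,-0.2],"turn":0},
])

```text
time_s: 9.58
eef_pos: [0.4929, -0.1604, 0.1718]
ee_rot: [0.004, -0.063, 0.998, -0.001]
ft_force: [2.0, -0.1, 0.6]
grip_width: 0.0002
finger_force: 0.0
```

```bash
python3 look.py;python3 - <<'E'
from h import *
s=snapshot("scene");a=s["color"][215:315,220:340,::-1]
cv2.imwrite("pics/s4.png",cv2.resize(a,None,fx=6,fy=6,interpolation=cv2.INTER_CUBIC))
E
```

```text
t 9.58 p [ 0.4929 -0.1604  0.1718] yaw 7.27 tilt 0.48 F [ 2.  -0.1  0.6] w 0.0002
 shift [-0.758  0.015  0.725] turn 0.001
scene cover_end 0.59 [ 0.499  -0.1587  0.0635]
scene cover_grip 0.76 [ 0.5655 -0.1491  0.0812]
top cover_grip 0.71 [ 0.5731 -0.1486  0.0819]
```

View pics/s4.png

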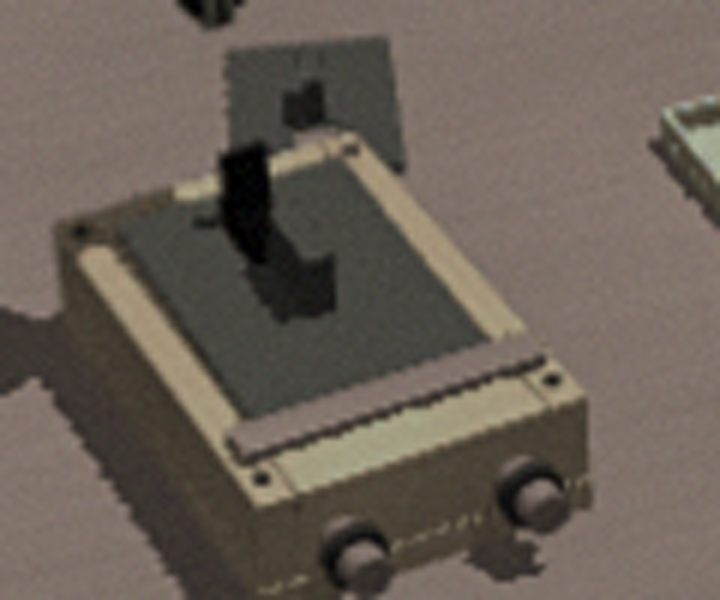

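Run:
```python
from h import *
s=snapshot("scene");y=np.radians(7.2)
U=lambda x,yy,z:[.5735+x*np.cos(y)-yy*np.sin(y),-.1488+x*np.sin(y)+yy*np.cos(y),z]
f=lambda p:(proj(s,p)-[220,215])*6
for z in(.06,.065,.069): print(z,f([U(-.085,-.055,z),U(-.085,.055,z)]).round().tolist())
print("recess",f([U(-.087,-.057,.06),U(-.087,.057,.06),U(.115,-.075,.06),U(-.115,-.075,.06),U(-.115,.075,.06)]).round().tolist())
```

```text
0.06 [[116.0, 237.0], [342.0, 167.0]]
0.065 [[115.0, 228.0], [341.0, 157.0]]
0.069 [[114.0, 220.0], [341.0, 150.0]]
recess [[110.0, 236.0], [344.0, 163.0], [260.0, 500.0], [49.0, 216.0], [354.0, 123.0]]
```

Run:
```python
from h import *
s=snapshot("scene");a=cv2.imread("pics/scene0.png")[225:275,225:295];b=s["color"][225:275,225:295,::-1]
st=np.vstack([cv2.resize(np.ascontiguousarray(x),None,fx=5.5,fy=5.5,interpolation=cv2.INTER_CUBIC) for x in(a,b)])
cv2.imwrite("pics/s5.png",st)
```

```text
(no output)
```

View pics/s5.png

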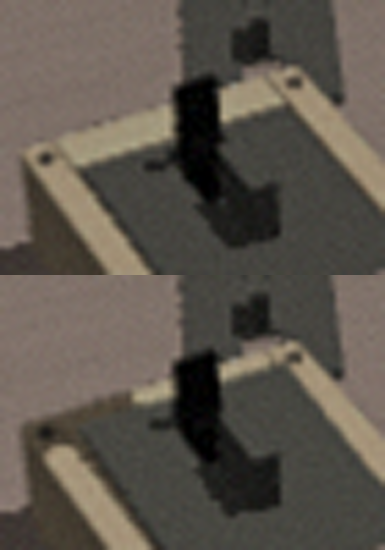

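Comparing before (top) with now (bottom), the front-wall strip has narrowed by about 3.5 px along the plate edge. That equals about 9 mm of rise, so the cover has sprung. Now I grasp the rib.

Call:
arm_command([
  {"gripper":0.3,"linear":[-0.25,0,0],"turn":0},
  {"gripper":0.3,"linear":[-0.25,0.015,0],"turn":0},
  {"gripper":0.3,"linear":[-0.25,0,0],"turn":0},
  {"gripper":0.3,"linear":[0,0,0.15],"turn":0},
  {"gripper":0.3,"linear":[0,0,0.15],"turn":0},
], grip_force=25)

```text
time_s: 10.45
eef_pos: [0.5663, -0.1484, 0.1374]
ee_rot: [0.001, -0.065, 0.998, -0.0]
ft_force: [-1.0, 0.0, -0.6]
grip_width: 0.0299
finger_force: 0.0
```

Call:
arm_command([
  {"gripper":0.3,"linear":[0,0,0],"turn":0},
  {"gripper":0.3,"linear":[0,0,0],"turn":0},
  {"gripper":0.3,"linear":[0,0,0],"turn":0},
  {"gripper":0.3,"linear":[0,0,0],"turn":0},
  {"gripper":0.3,"linear":[0,0,0],"turn":0},
])

```text
time_s: 10.87
eef_pos: [0.5647, -0.1493, 0.1393]
ee_rot: [0.001, -0.063, 0.998, -0.0]
ft_force: [0.8, -0.4, 0.4]
grip_width: 0.0298
finger_force: 0.0
```

Run:
```python
from h import *
goto([.5685,-.1494,.08],7.2)
s=snapshot("wrist");save(s,"w2")
for n in["barb","cover_grip","cover_end"]:
    for r in finder.place_of("wrist",n): print(n,round(r["confidence"],2),np.array(r["location"]),proj(s,r["location"])[0].round())
```

```text
t 10.87 p [ 0.5647 -0.1493  0.1393] yaw 7.25 tilt 0.11 F [ 0.8 -0.4  0.4] w 0.0298
 shift [-0.037 -0.005  0.593] turn 0.001
barb 0.74 [ 0.5006 -0.1584  0.064 ] [317. 143.]
cover_grip 0.73 [ 0.5704 -0.1477  0.0784] [320. 273.]
cover_end 0.57 [ 0.4951 -0.16    0.0683] [315. 132.]
```

View pics/w2.png

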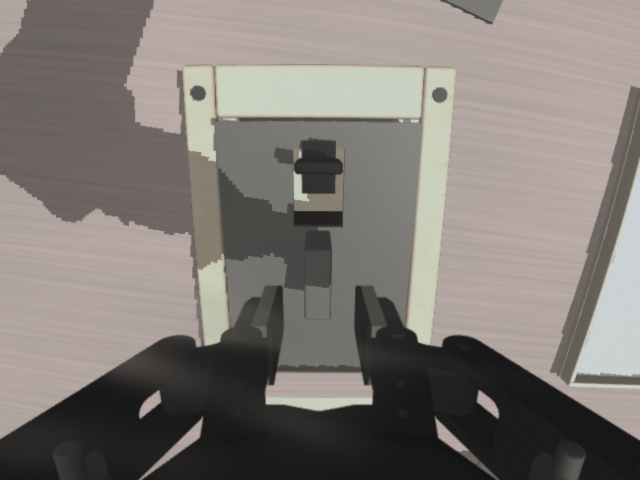

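The rib, around (318,275), is centred between the open fingers, with the tab in its window at (318,168). I descend and grip.

Call:
arm_command([
  {"gripper":0.3,"linear":[-0.04,0,0.15],"turn":0},
  {"gripper":0.3,"linear":[0,0,0.15],"turn":0},
  {"gripper":0.3,"linear":[0,0,0.15],"turn":0},
  {"gripper":0.3,"linear":[0,0,0.1],"turn":0},
  {"gripper":0.3,"linear":[0,0,0.04],"turn":0},
])

```text
time_s: 11.48
eef_pos: [0.5671, -0.1479, 0.0777]
ee_rot: [-0.001, -0.063, 0.998, 0.0]
ft_force: [-0.5, -0.3, -0.1]
grip_width: 0.0302
finger_force: 0.0
```

Call:
arm_command([
  {"gripper":0.3,"linear":[0,0,0],"turn":0},
  {"gripper":0.4,"linear":[0,0,0],"turn":0},
  {"gripper":0.5,"linear":[0,0,0],"turn":0},
  {"gripper":0.6,"linear":[0,0,0],"turn":0},
  {"gripper":0.7,"linear":[0,0,0],"turn":0},
])

```text
time_s: 11.9
eef_pos: [0.569, -0.1489, 0.0804]
ee_rot: [0.001, -0.063, 0.998, -0.0]
ft_force: [-0.2, 0.3, 2.2]
grip_width: 0.0134
finger_force: 24.8
```

Call:
arm_command([
  {"gripper":0.8,"linear":[0,0,0],"turn":0},
  {"gripper":1,"linear":[0,0,0],"turn":0},
  {"gripper":1,"linear":[0,0,0],"turn":0},
  {"gripper":1,"linear":[0,0,0],"turn":0},
  {"gripper":1,"linear":[0,0,0],"turn":0},
])

```text
time_s: 12.32
eef_pos: [0.5688, -0.1489, 0.08]
ee_rot: [0.001, -0.063, 0.998, -0.0]
ft_force: [-0.8, -1.0, 5.3]
grip_width: 0.0137
finger_force: 25.2
```

Call:
arm_command([
  {"gripper":1,"linear":[0.015,0,-0.003],"turn":0},
  {"gripper":1,"linear":[0.015,0,-0.003],"turn":0},
  {"gripper":1,"linear":[0.015,0,-0.003],"turn":0},
  {"gripper":1,"linear":[0,0,0],"turn":0},
  {"gripper":1,"linear":[0,0,0],"turn":0},
])

```text
time_s: 12.73
eef_pos: [0.564, -0.1486, 0.0803]
ee_rot: [0.0, -0.064, 0.998, 0.0]
ft_force: [1.7, 1.4, 3.3]
grip_width: 0.0134
finger_force: 24.8
```

Call:
arm_command([
  {"gripper":1,"linear":[0.015,0,-0.004],"turn":0},
  {"gripper":1,"linear":[0.015,0,-0.004],"turn":0},
  {"gripper":1,"linear":[0.015,0,-0.004],"turn":0},
  {"gripper":1,"linear":[0,0,0],"turn":0},
  {"gripper":1,"linear":[0,0,0],"turn":0},
])

```text
time_s: 13.15
eef_pos: [0.5577, -0.1495, 0.0808]
ee_rot: [-0.002, -0.063, 0.998, 0.0]
ft_force: [-0.2, 1.4, 0.6]
grip_width: 0.0137
finger_force: 24.6
```

Call:
arm_command([
  {"gripper":1,"linear":[0.015,0,-0.005],"turn":0},
  {"gripper":1,"linear":[0.015,0,-0.005],"turn":0},
  {"gripper":1,"linear":[0,0,0],"turn":0},
  {"gripper":1,"linear":[0,0,0],"turn":0},
  {"gripper":1,"linear":[0,0,0],"turn":0},
])

```text
time_s: 13.57
eef_pos: [0.5558, -0.1499, 0.082]
ee_rot: [-0.0, -0.063, 0.998, 0.0]
ft_force: [-0.2, -0.2, -2.5]
grip_width: 0.0136
finger_force: 24.4
```

Call:
arm_command([
  {"gripper":1,"linear":[0,0,-0.02],"turn":0},
  {"gripper":1,"linear":[0,0,-0.02],"turn":0},
  {"gripper":1,"linear":[0,0,-0.03],"turn":0},
  {"gripper":1,"linear":[0,0,-0.03],"turn":0},
  {"gripper":1,"linear":[0,0,0],"turn":0},
])

```text
time_s: 13.98
eef_pos: [0.557, -0.1502, 0.0934]
ee_rot: [0.001, -0.063, 0.998, -0.0]
ft_force: [0.1, -0.3, -1.4]
grip_width: 0.0136
finger_force: 24.4
```

Call:
arm_command([
  {"gripper":1,"linear":[0,0,-0.1],"turn":0},
  {"gripper":1,"linear":[0,0,-0.15],"turn":0},
  {"gripper":1,"linear":[0,0,-0.15],"turn":0},
  {"gripper":1,"linear":[0,0,-0.15],"turn":0},
  {"gripper":1,"linear":[0,0,-0.15],"turn":0},
])

```text
time_s: 14.4
eef_pos: [0.5563, -0.1501, 0.1638]
ee_rot: [0.0, -0.063, 0.998, -0.0]
ft_force: [-0.3, -1.0, -1.6]
grip_width: 0.0134
finger_force: 24.4
```

Run:
```python
from h import *
np.set_printoptions(precision=4,suppress=True)
goto([.546,.169,.15],2)
for c in("scene","top"):
    s=snapshot(c);save(s,c+"6")
    for n in("cover_end","cover_grip","tray_in"):
        for r in finder.place_of(c,n): print(c,n,round(r["confidence"],2),np.array(r["location"]))
a=cv2.imread("pics/scene6.png")[180:320,190:400]
cv2.imwrite("pics/s6.png",cv2.resize(a,None,fx=3.5,fy=3.5,interpolation=cv2.INTER_CUBIC))
```

```text
t 14.4 p [ 0.5563 -0.1501  0.1638] yaw 7.25 tilt 0.02 F [-0.3 -1.  -1.6] w 0.0134
 shift [-0.301  3.178  0.138] turn 0.088
scene cover_end 0.9 [ 0.4835 -0.1575  0.1506]
scene cover_end 0.56 [ 0.3208 -0.3602  0.0034]
scene cover_grip 0.94 [ 0.3413 -0.3107  0.0158]
scene cover_grip 0.62 [ 0.5529 -0.1502  0.1638]
scene tray_in 0.73 [0.5471 0.168  0.0028]
top cover_end 0.91 [ 0.3182 -0.3591  0.0035]
top cover_end 0.83 [ 0.4813 -0.1594  0.1545]
top cover_end 0.67 [ 0.3895 -0.0848  0.0027]
top cover_grip 0.85 [ 0.5576 -0.1503  0.1635]
top cover_grip 0.78 [ 0.3413 -0.0738  0.0164]
top cover_grip 0.71 [ 0.3466 -0.3144  0.0138]
top tray_in 0.62 [0.5453 0.1671 0.0055]
```

View pics/s6.png

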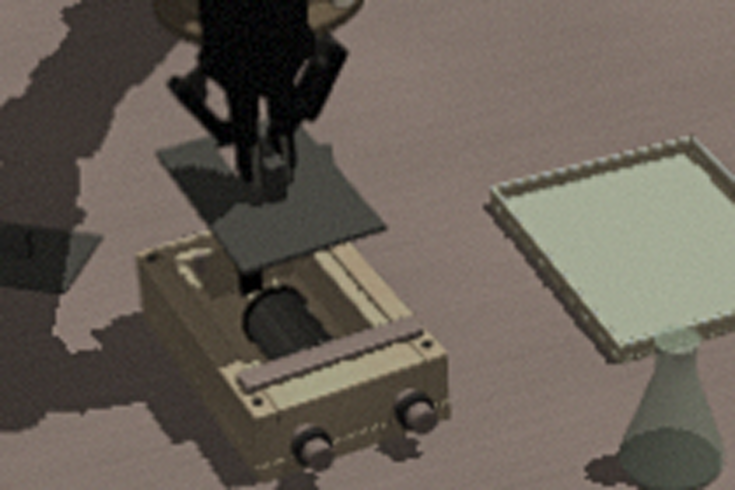

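The cover hangs clear above the unit, slightly nose-up, and the tray is free. I carry it over.

Call:
arm_command([
  {"gripper":1,"linear":[0,0.08,0],"turn":0},
  {"gripper":1,"linear":[-0.02,0.15,0],"turn":0},
  {"gripper":1,"linear":[-0.03,0.22,0],"turn":0},
  {"gripper":1,"linear":[-0.03,0.25,0],"turn":0},
  {"gripper":1,"linear":[-0.03,0.25,0],"turn":0},
])

```text
time_s: 15.22
eef_pos: [0.5547, -0.053, 0.1619]
ee_rot: [-0.0, -0.063, 0.998, 0.0]
ft_force: [0.9, 0.1, -1.3]
grip_width: 0.0136
finger_force: 24.5
```

Call:
arm_command([
  {"gripper":1,"linear":[-0.03,0.25,0],"turn":0},
  {"gripper":1,"linear":[-0.03,0.25,0],"turn":0},
  {"gripper":1,"linear":[-0.03,0.25,0],"turn":0},
  {"gripper":1,"linear":[-0.03,0.25,0],"turn":0},
  {"gripper":1,"linear":[-0.03,0.25,0],"turn":0},
])

```text
time_s: 15.63
eef_pos: [0.5535, 0.0736, 0.1619]
ee_rot: [-0.001, -0.064, 0.998, 0.0]
ft_force: [0.4, -0.3, -2.2]
grip_width: 0.0135
finger_force: 24.5
```

Call:
arm_command([
  {"gripper":1,"linear":[-0.03,0.25,0],"turn":0},
  {"gripper":1,"linear":[-0.02,0.25,0],"turn":0},
  {"gripper":1,"linear":[0,0.22,0],"turn":0},
  {"gripper":1,"linear":[0,0.17,0],"turn":0.044},
  {"gripper":1,"linear":[0,0.08,0],"turn":0.044},
])

```text
time_s: 16.05
eef_pos: [0.5456, 0.1735, 0.1615]
ee_rot: [-0.001, -0.019, 1.0, 0.001]
ft_force: [0.0, 0.3, -2.2]
grip_width: 0.0135
finger_force: 24.5
```

Call:
arm_command([
  {"gripper":1,"linear":[0,0,0.1],"turn":0},
  {"gripper":1,"linear":[0,0,0.2],"turn":0},
  {"gripper":1,"linear":[0,0,0.2],"turn":0},
  {"gripper":1,"linear":[0,0,0.1],"turn":0},
  {"gripper":1,"linear":[0,0,0],"turn":0},
])

```text
time_s: 16.47
eef_pos: [0.5444, 0.1671, 0.0989]
ee_rot: [-0.003, -0.017, 1.0, -0.001]
ft_force: [-0.3, 0.2, -1.4]
grip_width: 0.0136
finger_force: 24.5
```

Run:
```python
from h import *
np.set_printoptions(precision=4,suppress=True)
goto([.546,.168,.03],2)
for c in("scene","top"):
    s=snapshot(c)
    for n in("cover_end","cover_grip"):
        for r in finder.place_of(c,n): 
            if r["location"][1]>.05: print(c,n,round(r["confidence"],2),np.array(r["location"]))
```

```text
t 16.47 p [0.5444 0.1671 0.0989] yaw 1.95 tilt 0.43 F [-0.3  0.2 -1.4] w 0.0136
 shift [-0.021  0.011  0.689] turn -0.001
scene cover_end 0.78 [0.4695 0.1662 0.0849]
scene cover_grip 0.61 [0.5408 0.1679 0.1039]
top cover_end 0.9 [0.4741 0.1652 0.0916]
top cover_grip 0.8 [0.5513 0.1701 0.1045]
```

Call:
arm_command([
  {"gripper":1,"linear":[0,0,0.15],"turn":0},
  {"gripper":1,"linear":[0,0,0.2],"turn":0},
  {"gripper":1,"linear":[0,0,0.15],"turn":0},
  {"gripper":1,"linear":[0,0,0.07],"turn":0},
  {"gripper":1,"linear":[0,0,0],"turn":0},
], grip_force=20)

```text
time_s: 17.18
eef_pos: [0.5462, 0.1683, 0.0442]
ee_rot: [-0.001, -0.017, 1.0, -0.0]
ft_force: [-0.0, -0.3, -2.3]
grip_width: 0.0137
finger_force: 24.5
```

Call:
arm_command([
  {"gripper":1,"linear":[0,0,0.02],"turn":0},
  {"gripper":1,"linear":[0,0,0.02],"turn":0},
  {"gripper":1,"linear":[0,0,0.02],"turn":0},
  {"gripper":1,"linear":[0,0,0],"turn":0},
  {"gripper":1,"linear":[0,0,0],"turn":0},
])

```text
time_s: 17.6
eef_pos: [0.5476, 0.1686, 0.0398]
ee_rot: [0.0, -0.017, 1.0, 0.0]
ft_force: [-0.2, -0.2, -1.9]
grip_width: 0.0136
finger_force: 24.5
```

Call:
arm_command([
  {"gripper":1,"linear":[0,0,0.01],"turn":0},
  {"gripper":1,"linear":[0,0,0.01],"turn":0},
  {"gripper":1,"linear":[0,0,0],"turn":0},
  {"gripper":1,"linear":[0,0,0],"turn":0},
  {"gripper":1,"linear":[0,0,0],"turn":0},
])

```text
time_s: 18.02
eef_pos: [0.5473, 0.1685, 0.0374]
ee_rot: [0.0, -0.017, 1.0, 0.0]
ft_force: [-0.7, 1.1, -1.8]
grip_width: 0.0133
finger_force: 24.5
```

Call:
arm_command([
  {"gripper":1,"linear":[0,0,0.015],"turn":0},
  {"gripper":1,"linear":[0,0,0.015],"turn":0},
  {"gripper":1,"linear":[0,0,0.015],"turn":0},
  {"gripper":1,"linear":[0,0,0],"turn":0},
  {"gripper":1,"linear":[0,0,0],"turn":0},
])

```text
time_s: 18.43
eef_pos: [0.5471, 0.1684, 0.0327]
ee_rot: [-0.0, -0.017, 1.0, -0.0]
ft_force: [0.0, -0.3, -1.5]
grip_width: 0.0135
finger_force: 24.5
```

Call:
arm_command([
  {"gripper":1,"linear":[0,0,0.01],"turn":0},
  {"gripper":1,"linear":[0,0,0.01],"turn":0},
  {"gripper":1,"linear":[0,0,0],"turn":0},
  {"gripper":1,"linear":[0,0,0],"turn":0},
  {"gripper":1,"linear":[0,0,0],"turn":0},
])

```text
time_s: 18.85
eef_pos: [0.5473, 0.1685, 0.0309]
ee_rot: [0.0, -0.017, 1.0, 0.0]
ft_force: [1.0, -0.8, -2.2]
grip_width: 0.0139
finger_force: 24.5
```

Call:
arm_command([
  {"gripper":1,"linear":[0,0,0.01],"turn":0},
  {"gripper":1,"linear":[0,0,0.01],"turn":0},
  {"gripper":1,"linear":[0,0,0],"turn":0},
  {"gripper":1,"linear":[0,0,0],"turn":0},
  {"gripper":1,"linear":[0,0,0],"turn":0},
])

```text
time_s: 19.27
eef_pos: [0.5473, 0.1684, 0.0289]
ee_rot: [-0.0, -0.017, 1.0, -0.0]
ft_force: [0.0, -0.2, -1.5]
grip_width: 0.0135
finger_force: 24.5
```

Call:
arm_command([
  {"gripper":1,"linear":[0,0,0.01],"turn":0},
  {"gripper":1,"linear":[0,0,0.01],"turn":0},
  {"gripper":1,"linear":[0,0,0],"turn":0},
  {"gripper":1,"linear":[0,0,0],"turn":0},
  {"gripper":1,"linear":[0,0,0],"turn":0},
])

```text
time_s: 19.68
eef_pos: [0.5471, 0.1685, 0.0271]
ee_rot: [-0.0, -0.017, 1.0, 0.0]
ft_force: [-2.8, -0.1, 2.7]
grip_width: 0.0135
finger_force: 25.2
```

Call:
arm_command([
  {"gripper":1,"linear":[0,0,0.01],"turn":0},
  {"gripper":1,"linear":[0,0,0.01],"turn":0},
  {"gripper":1,"linear":[0,0,0],"turn":0},
  {"gripper":1,"linear":[0,0,0],"turn":0},
  {"gripper":1,"linear":[0,0,0],"turn":0},
])

```text
time_s: 20.1
eef_pos: [0.5473, 0.1685, 0.0248]
ee_rot: [0.0, -0.017, 1.0, -0.0]
ft_force: [-2.3, 0.4, 1.7]
grip_width: 0.0135
finger_force: 25.1
```

Call:
arm_command([
  {"gripper":1,"linear":[0,0,0.007],"turn":0},
  {"gripper":1,"linear":[0,0,0.007],"turn":0},
  {"gripper":1,"linear":[0,0,0],"turn":0},
  {"gripper":1,"linear":[0,0,0],"turn":0},
  {"gripper":1,"linear":[0,0,0],"turn":0},
])

```text
time_s: 20.52
eef_pos: [0.5472, 0.1685, 0.0234]
ee_rot: [-0.0, -0.017, 1.0, 0.0]
ft_force: [-3.7, 0.6, 2.2]
grip_width: 0.0131
finger_force: 25.3
```

Call:
arm_command([
  {"gripper":1,"linear":[0,0,0.005],"turn":0},
  {"gripper":1,"linear":[0,0,0.005],"turn":0},
  {"gripper":1,"linear":[0,0,0],"turn":0},
  {"gripper":1,"linear":[0,0,0],"turn":0},
  {"gripper":1,"linear":[0,0,0],"turn":0},
])

```text
time_s: 20.93
eef_pos: [0.5473, 0.1685, 0.0229]
ee_rot: [-0.0, -0.017, 1.0, 0.0]
ft_force: [-3.6, 0.5, 5.0]
grip_width: 0.0139
finger_force: 25.7
```

Call:
arm_command([
  {"gripper":0.64,"linear":[0,0,0],"turn":0},
  {"gripper":0.6,"linear":[0,0,0],"turn":0},
  {"gripper":0.5,"linear":[0,0,0],"turn":0},
  {"gripper":0.4,"linear":[0,0,0],"turn":0},
  {"gripper":0.3,"linear":[0,0,0],"turn":0},
])

```text
time_s: 21.35
eef_pos: [0.5476, 0.1685, 0.0224]
ee_rot: [0.0, -0.017, 1.0, -0.0]
ft_force: [0.3, -0.4, 0.2]
grip_width: 0.0299
finger_force: 0.0
```

Call:
arm_command([
  {"gripper":0.3,"linear":[0,0,0],"turn":0},
  {"gripper":0.3,"linear":[0,0,-0.05],"turn":0},
  {"gripper":0.3,"linear":[0,0,-0.15],"turn":0},
  {"gripper":0.3,"linear":[0,0,-0.3],"turn":0},
  {"gripper":0.3,"linear":[0,0,-0.35],"turn":0},
])

```text
time_s: 21.77
eef_pos: [0.5455, 0.168, 0.1068]
ee_rot: [-0.002, -0.017, 1.0, -0.001]
ft_force: [0.7, 0.5, -0.1]
grip_width: 0.0302
finger_force: 0.0
```

Call:
arm_command([
  {"gripper":0.3,"linear":[0,0,-0.3],"turn":0},
  {"gripper":0.3,"linear":[0,0,-0.2],"turn":0},
  {"gripper":0.3,"linear":[0,0,0],"turn":0},
  {"gripper":0.3,"linear":[0,0,0],"turn":0},
  {"gripper":0.3,"linear":[0,0,0],"turn":0},
])

```text
time_s: 22.18
eef_pos: [0.5466, 0.1684, 0.1569]
ee_rot: [-0.001, -0.017, 1.0, -0.0]
ft_force: [-0.4, -0.2, -0.9]
grip_width: 0.03
finger_force: 0.0
```

Run:
```python
from h import *
np.set_printoptions(precision=4,suppress=True)
goto([.546,.168,.15],2)
for c in("scene","top"):
    s=snapshot(c);save(s,c+"9")
    for n in("cover_end","cover_grip","flask","dye_jar","dye_pot"):
        for r in finder.place_of(c,n): 
            if r["location"][1]>.05 or n[0] in"fd": print(c,n,round(r["confidence"],2),np.array(r["location"]))
```

```text
t 22.18 p [0.5466 0.1684 0.1569] yaw 1.99 tilt 0.08 F [-0.4 -0.2 -0.9] w 0.03
 shift [ 0.006 -0.004  0.069] turn -0.0
scene cover_end 0.47 [0.5446 0.1657 0.0248]
scene cover_grip 0.72 [0.5443 0.1677 0.0241]
scene flask 0.84 [ 0.786   0.0628 -0.0013]
scene flask 0.41 [0.5484 0.1686 0.0068]
scene dye_jar 0.57 [0.5178 0.4549 0.0029]
scene dye_pot 0.7 [ 0.4724 -0.4334  0.0006]
top cover_end 0.71 [0.4776 0.1658 0.0082]
top cover_grip 0.65 [0.5513 0.171  0.0265]
top flask 0.97 [0.7813 0.0705 0.0033]
top dye_jar 0.66 [0.5159 0.4612 0.0004]
top dye_jar 0.38 [0.4741 0.1642 0.0088]
top dye_pot 0.56 [ 0.4765 -0.4348 -0.0034]
```

View pics/scene9.png

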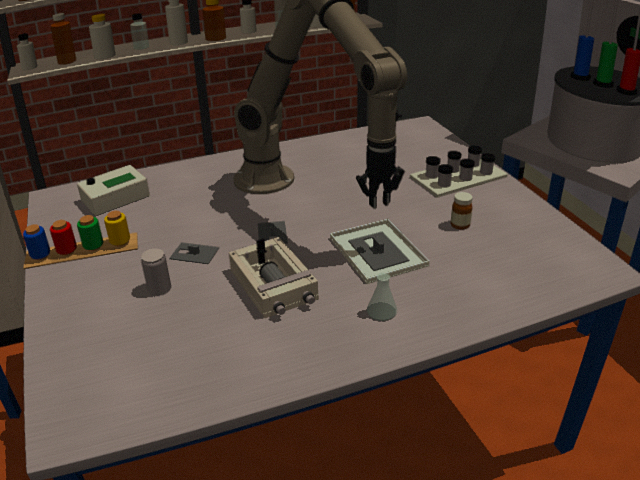

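The cover lies flat and rib up in the tray at about (378,245), with the unit open. The flask, jar and pot stand where they were, and the gripper is clear.

```bash
python3 -c "
from plant import robot
print(robot.finish_job())"
```

```text
the job is handed in; nothing more can be done
None
```

The cover was released with a light press, drawn out from under the strap and laid flat, rib up, in the white tray. The job is handed in at about 22 s, with the glassware and pots standing where they were.

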